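# Shut and latch the belt-drive guard

### The arm

A 7-joint arm with a two-finger parallel gripper is mounted at the origin on the work surface. World frame = base frame: x ahead of the robot, y to its left, z up, the work surface at z = 0. Lengths are in m, angles in rad, forces in N, time in s.
With the tool pointing down it reaches from about 0.4 to 0.85 m from the base axis. Payload 4.5 kg.
Tool frame: the origin (TCP) lies between the finger pads; the fingertips stand 19 mm ahead of it and the grasp point (between the pads) is the TCP (r.nose_length is the distance from the TCP to the fingertips, in m); z points along the fingers, x is the direction in which the jaws open and shut, and the axes are right-handed (so a half turn about z gives the same grasp; the last joint's range is limited). The gripper opens to 88 mm and grips with 3 to 60 N. Pads are 18 mm wide; open, the fingers measure 123 mm over their backs; the gripper's body (75 mm by 187 mm) begins 45 mm behind the grasp point.
Start: joints at [1.227, 0.689, -0.195, 1.565, 0.157, 0.902, -0.215], TCP at [0.231, -0.581, 0.258] pointing down, gripper open.
Joint ranges: [-3.01, 3.01], [-0.46, 2.08], [-1.47, 1.51], [0.13, 2.56], [-1, 4.14], [0.04, 2.09], [-2.66, 2.66]. Speed limits (rad/s): [2.57, 2.57, 3.14, 3.14, 3.14, 3.14, 3.14].

### API

Orientations are given as a unit quaternion [x, y, z, w].
In Python, from plant import get_state, vision, r gives the robot as it stands.
- The arm moves only by the tool play_rows, never from a script. Its argument "deltas" is a list that holds one entry, the list of rows, each a list of 7 numbers: the gripper command: -1 is fully open, 1 is shut, values between are in proportion, then the shift along the tool's x, y, z normalised to -1 to 1, where 1 is 300 mm, then the turn, a rotation vector about the tool's x, y, z normalised to -1 to 1, where 1 is pi rad. A call has 1 to 5 rows; each row is the pose to reach, as a shift and turn from the pose measured when the call began, along the tool's axes at that moment, turning the shorter way round; what a row does not reach only later rows make up. A row lasts 1/8 s, in which the tool goes at most 62.5 mm and 10.7 degrees, less where a joint would pass 70% of its speed; a pose out of reach is approached as far as the arm can. A call with a number of a shift or a turn outside -1 to 1 is refused whole. A call with a gripper value outside its range is refused whole. The fingers move at their own pace and stop on an object; "force" is the grip in N (left out, the last holds). Time passes only in rows, so rows that repeat a pose let the fingers close. It gives the time, the measured TCP pose, the force and the opening at its end, in the units of the state.
- get_state(): the state, without advancing time (a new reading comes with each control period).
- vision.snapshot(name): name is "scene" or "top" or "wrist"; returns the picture (384x512x3 uint8, red, green, blue); there is no depth.
- vision.camera_model(name): a dict with "vfov" (degrees; the focal length in pixels is half the picture's height over the tangent of half this angle, whatever the lens; pixels are square), "cx", "cy" (the principal point, pixels), "k1" (the pictures are not rectified: a ray, as slopes to the right and down, at radius r is drawn at 1 + k1 r^2 times it, then the intrinsics apply), "world_to_cam" (4x4, takes a point from world to camera coordinates). Camera axes: x right, y up, looking along -z (the intrinsics and any distortion apply to the point x, -y, -z); pixel columns grow to the right and rows downward; lengths in m; the calibration is good to about 2 mm. A picture is of the moment at which its call begins: read the wrist's pose just before it. camera_model takes no time and is no camera call; for the wrist camera it gives the pose at the moment of the call.
- r.finish_job(): hands the job in, once; it reports no verdict.
The state is a dict: "clock": time; "q": joint angles; "qd": joint speeds; "joint_torque": joint torques, N m; "tool_pos": TCP position; "eef_rot": TCP orientation; "contact_force": force on the tool from outside, world axes, zero at the start; "moment": the same for the moment, N m; "opening": opening from 0.0 (shut) to 1.0 (fully open).
Only numpy, scipy, OpenCV 4.12 (cv2) and the standard library are available. Lean on these libraries where they do the work, as an engineer would, in place of code of your own. Each camera call takes 0.05 s, during which the arm holds its last target.

### The job

The belt drive is about to be run up on the bench and its yellow mesh guard gate is still standing ajar. Raise the red-knobbed latch bar clear of the keeper, swing the gate fully shut without slamming it, and let the bar drop home into the keeper's notch, then let go. Leave the meter, the tape measure and the spare pulley where they are.

Things in the scene. Friction and masses are not known exactly. Their poses are not given: they have to be found in the camera images.
- machine: Yellow belt-drive unit with a guard frame and mesh gate on its front, fixed to the bench. Origin at bench height, in the plane of the shut gate, midway along the opening. x points into the machine (its front looks to -x), y to the left seen from the front, z up. Posts 25 mm square, 222 mm high, at x = 0: hinge post y = +168, latch post y = -155. Top sheet 207 mm above the bench.
- lamp (a point): Centre of the lamp tube, 36 mm diameter, 330 mm long along the machine's y, over the gate: 338 mm above the bench, 35 mm in front (-x) of the shut gate's plane; two 10 mm arms go back and down from it. It bars a hand coming straight down on the knob near the shut position: lean the hand back about 30 to 45 degrees from vertical, fingers pointing down and into the machine.
- gate_hinge (a point): Point on the gate's vertical hinge axis, 188 mm above the bench, 150 mm to the left (+y) of the machine's origin. Axes as the machine's.
- gate (a joint): Opening angle of the gate about its vertical hinge, rad: 0 = fully shut against a firm stop, growing as the free (right, -y) edge swings out towards the machine's -x. Starts between 0.3 and 0.6, stays where it is left (friction 0.10 N m). Gate: yellow frame 278 mm wide, 16 mm thick, 22 to 198 mm above the bench, with thin black bars.
- latch_bar (a joint): Lift of the latch bar, rad: 0 = level, lying on the notch floor; positive = nose up. It hangs at -0.03 on its strap while the gate is open; upper stop 0.35. It falls by its own weight (about 0.2 kg with knob). Above 0.12 its underside clears the keeper's tooth; hanging lower, its nose strikes the tooth and stops the gate about 0.08 rad ajar.
- bar_pivot (a point): Pivot bolt of the steel latch bar (8 mm thick, 18 mm high), on the outer face of the gate's top rail: 188 mm above the bench, 165 mm from the hinge axis along the gate, 18 mm out from the gate's mid plane. The bar runs 157 mm from here towards the gate's free edge and past it, and turns in the gate's plane about an axis square to the gate.
- knob (a point): Centre of the red ball knob, 28 mm diameter, on an 8 mm stem standing out from the bar's outer face, square to the gate: 85 mm from the bar's pivot along the bar, 46 mm out from the bar's middle, at the bar's mid height. With the gate shut and the bar level it lies at x = -64, y = -100, z = 188 mm of the machine.
- notch (a point): Middle of the notch floor of the steel keeper on the front of the latch post, 179 mm above the bench; axes as the machine's. Keeper 12 mm wide along y; notch 17 mm long along x, between the post and the tooth. The tooth stands in front (-x), 8 mm thick, 16 mm higher than the notch floor, its front face 38 mm in front of the shut gate's plane.
- nose (a point): Point on the underside of the latch bar, 140 mm from its pivot: the part that lies on the notch floor when latched.
- meter: Handheld multimeter lying on the bench, yellow with a dark face, 150 x 78 x 40 mm, 0.35 kg; origin at the centre of its underside. Bystander.
- tape_measure: Chrome tape measure lying on the bench, 68 x 64 x 36 mm, 0.3 kg; origin at the centre of its underside. Bystander.
- spare_pulley: Black spare pulley lying on the bench, 84 mm diameter, 32 mm high, 0.25 kg; origin at the centre of its underside. Bystander.

How it is judged:
By the outcome, as a careful person would: the job done as asked, in the order asked, and still so for the second after the job is handed in, with the robot touching nothing.
It also fails if it takes over 38 s, if anything falls off the work surface, if the arm or the gripper's body presses on something with over 40 N, if the wrist force passes 120 N, or if a joint passes its speed limit or range.

## Working session

There is one attempt and no reset: what is moved stays moved. The work goes in short steps, Python scripts to look and compute and a tool call to move; the robot and the scene stay as the last step left them, time stands still between calls to the robot, and variables do not carry over. Pictures are saved under pics/ and viewed, and the job is handed in when it is done.

Besides the shell and the picture viewer there is one more tool, called after ">>>" as name(argument=value, ...) on one line, values as JSON. play_rows: Moves the arm, as the interface text tells. Scaled input: -1 to 1 covers 300 mm each way for a shift and pi rad each way for a turn. Its arguments: {"type":"object","properties":{"deltas":{"type":"array"},"force":{"type":"number"}},"required":["deltas"]}

```bash
ls; mkdir -p pics
python3 - <<'E'
from plant import get_state, vision, r
import cv2
s=get_state();print(s)
for n in("scene","top","wrist"):
    m=vision.camera_model(n);print(n,m)
    cv2.imwrite(f"pics/{n}0.png",vision.snapshot(n)[:,:,::-1])
E
```

```text
pics
{'clock': 0.0, 'q': array([ 1.22677344,  0.68999424, -0.19450306,  1.56633497,  0.15729929,
        0.90249422, -0.21509645]), 'qd': array([ 0.00040909, -0.00113732, -0.00101064,  0.00121857, -0.0001133 ,
        0.00095165, -0.00025631]), 'joint_torque': array([ 1.87274111e-06, -5.27558041e+01, -1.26709800e+00, -1.53426343e+01,
       -5.27419941e-02,  6.64226536e-03,  1.53229444e-04]), 'tool_pos': array([ 0.2302929 , -0.58038556,  0.25690574]), 'eef_rot': array([ 8.27335812e-01, -5.61706870e-01, -7.97705573e-04, -4.58240354e-04]), 'contact_force': array([-0.47007172, -0.05063914,  0.13876275]), 'moment': array([ 0.00643476, -0.00884883,  0.0016366 ]), 'opening': 1.0018501460545488}
scene {'vfov': 43.43306482007773, 'cx': 258.18224354388377, 'cy': 200.08327665423903, 'k1': -0.042231890851401124, 'world_to_cam': array([[-0.7287682 , -0.68472188, -0.00727051,  0.39286542],
       [ 0.64777946, -0.6928137 ,  0.3168453 , -0.39948861],
       [-0.22198801,  0.22619709,  0.94844937, -1.30190787],
       [ 0.        ,  0.        ,  0.        ,  1.        ]])}
top {'vfov': 46.35946103439854, 'cx': 249.76423426618598, 'cy': 193.08858609994485, 'k1': -0.133174384524889, 'world_to_cam': array([[ 0.00588447, -0.9999815 , -0.00154154,  0.04441712],
       [ 0.98868266,  0.00558687,  0.14991791, -0.55554391],
       [-0.14990653, -0.00240628,  0.98869725, -1.18716844],
       [ 0.        ,  0.        ,  0.        ,  1.        ]])}
wrist {'vfov': 61.5050274499274, 'cx': 250.40815099555266, 'cy': 192.38573402380254, 'k1': -0.09317337138657877, 'world_to_cam': array([[ 0.3692997 , -0.92930966, -0.00113018, -0.62431526],
       [ 0.88980077,  0.35394952, -0.28805263,  0.03949765],
       [ 0.26809012,  0.10537212,  0.95761391, -0.39048436],
       [ 0.        ,  0.        ,  0.        ,  1.        ]])}
```

View pics/scene0.png

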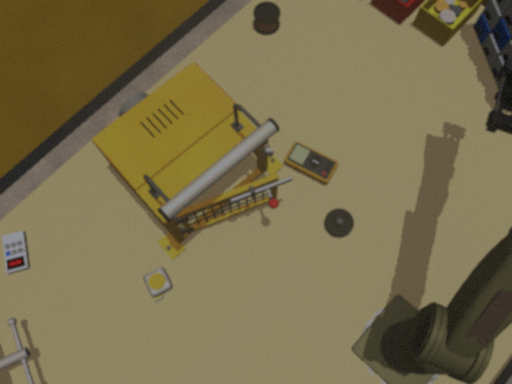

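View pics/top0.png

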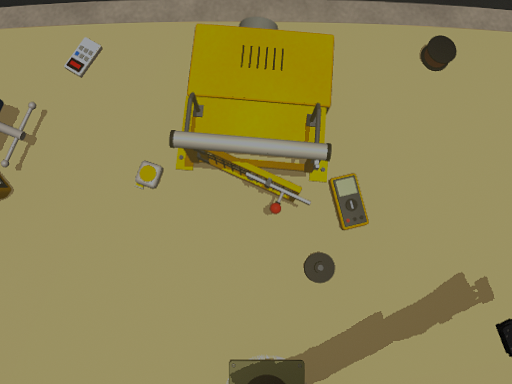

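View pics/wrist0.png

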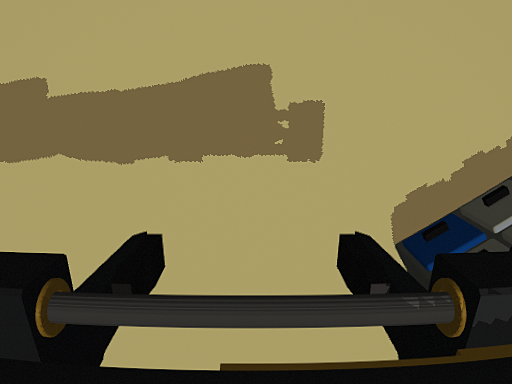

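The scene view shows the machine with its gate ajar, with the red knob near (274,203). In the top view the lamp tube runs (172,139)-(329,152), the knob is at (276,208), the meter at (350,202), the pulley at (319,267) and the tape at (149,174).

```bash
cat > h.py <<'E'
import numpy as np, cv2
from scipy.spatial.transform import Rotation as R
def K(m):
    f=192/np.tan(np.radians(m['vfov'])/2); return np.array([[f,0,m['cx']],[0,f,m['cy']],[0,0,1]]),np.array([m['k1'],0,0,0.])
def ray(m,uv):
    k,d=K(m); x=cv2.undistortPoints(np.array([[uv]],float),k,d)[0,0]
    W=m['world_to_cam'];Rm=W[:3,:3];o=-Rm.T@W[:3,3]
    v=Rm.T@np.array([x[0],-x[1],-1.]);return o,v/np.linalg.norm(v)
def onz(m,uv,z):
    o,v=ray(m,uv);return o+v*(z-o[2])/v[2]
def tri(rs):
    A=sum(np.eye(3)-np.outer(v,v) for o,v in rs);b=sum((np.eye(3)-np.outer(v,v))@o for o,v in rs)
    p=np.linalg.solve(A,b);return p,[np.linalg.norm(np.cross(p-o,v)) for o,v in rs]
def proj(m,P):
    k,d=K(m);W=m['world_to_cam'];c=(W[:3,:3]@np.array(P).T).T+W[:3,3]
    c=c*[1,-1,-1];return cv2.projectPoints(c.reshape(-1,1,3),np.zeros(3),np.zeros(3),k,d)[0][:,0]
def red(im):
    h=cv2.cvtColor(im,cv2.COLOR_RGB2HSV)
    mk=(((h[...,0]<6)|(h[...,0]>174))&(h[...,1]>170)&(h[...,2]>70)).astype(np.uint8)
    n,l,s,c=cv2.connectedComponentsWithStats(mk);return [(s[i].tolist(),c[i].round(2)) for i in range(1,n) if s[i,4]>15]
E
python3 - <<'E'
from plant import vision
from h import *
for n in("scene","top"):
    im=cv2.imread(f"pics/{n}0.png")[:,:,::-1].copy();print(n,red(im))
    c=im[60:270,80:350] if n=="scene" else im[15:225,160:380]
    k=3 if n=="scene" else 3
    cv2.imwrite(f"pics/{n}0z.png",cv2.resize(c[:195,:265],None,fx=k,fy=k,interpolation=cv2.INTER_CUBIC)[:,:,::-1])
E
```

```text
scene [([402, 0, 13, 7, 43], array([408.67,   3.02])), ([269, 199, 9, 8, 49], array([273.12, 202.55])), ([9, 259, 13, 8, 70], array([ 14.97, 262.41]))]
top [([70, 60, 11, 9, 48], array([74.69, 64.02])), ([271, 204, 10, 8, 44], array([275.64, 207.43]))]
```

View pics/scene0z.png

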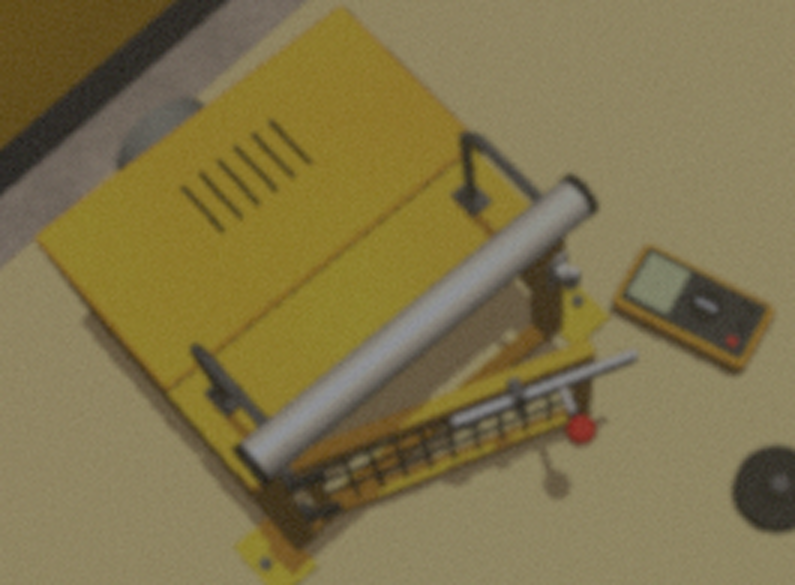

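View pics/top0z.png

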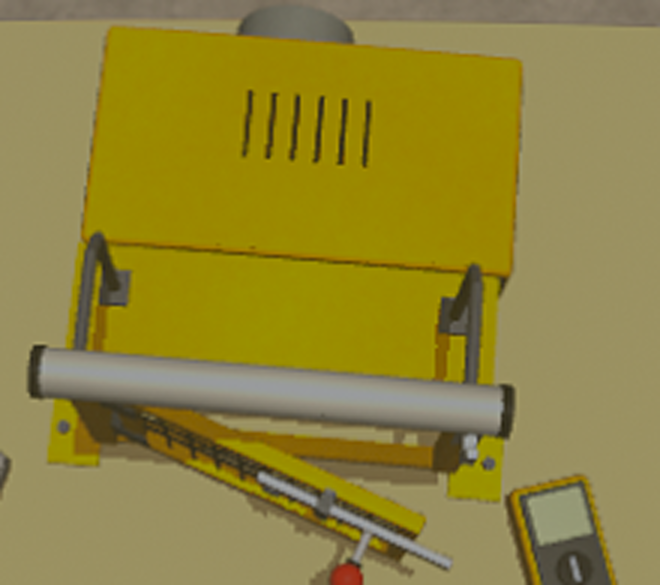

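Run:
```python
from plant import vision
from h import *
t=vision.camera_model("top");s=vision.camera_model("scene")
kn,e=tri([ray(t,(275.64,207.43)),ray(s,(273.12,202.55))]);print("knob",kn,e)
T=lambda a:(a[0]/3+160,a[1]/3+15); S=lambda a:(a[0]/3+80,a[1]/3+60)
Lt=[onz(t,T(p),.338) for p in((38,371),(506,410))]
Ls=[onz(s,S(p),.338) for p in((258,458),(580,194))]
for L in(Lt,Ls):
    d=L[0]-L[1];yaw=np.arctan2(-d[0],d[1]);print(L,np.linalg.norm(d),"yaw",yaw)
d=((Lt[0]-Lt[1])+(Ls[0]-Ls[1]))/2
yaw=np.arctan2(-d[0],d[1])
# top sheet front seam / edge yaw check (z unknown: box). 
c=np.mean(Lt+Ls,axis=0)
M=R.from_euler('z',yaw).as_matrix()
o=c-M@[-.035,0,.338];print("origin",o,"yaw",yaw)
# gate angle from knob
kl=M.T@(kn-o);print("knob local",kl)
h=np.array([0,.150]);rel=kl[:2]-h
# shut knob rel: (-.064,-.250)
g=np.arctan2(rel[0],-rel[1])-np.arctan2(-.064,.250);print("gate",-g,np.linalg.norm(rel),np.hypot(.064,.25))
a=-g
P=[(-.035,.165,.338),(-.035,-.165,.338),(0,.168,.222),(0,-.155,.222),(0,.150,.188),(-.03,-.155,.195),(-.064,-.1,.188)]
rot=lambda p:np.array([*(h+np.array([[np.cos(a),np.sin(a)],[-np.sin(a),np.cos(a)]])@(np.array(p[:2])-h)),p[2]])
P+= [rot((0,-.128,.198)),rot((-.018,-.015,.188)),rot((-.018,-.172,.188)),rot((-.064,-.1,.188))]
Pw=[o+M@p for p in P]
for n,m,A in(("top",t,(160,15)),("scene",s,(80,60))):
    im=cv2.imread(f"pics/{n}0z.png")
    for i,q in enumerate(proj(m,Pw)):
        q=((q-A)*3).astype(int);cv2.circle(im,tuple(int(x) for x in q),4,(255,0,255),1);cv2.putText(im,str(i),(int(q[0])+4,int(q[1])),0,.4,(255,0,0))
    cv2.imwrite(f"pics/{n}0o.png",im)
```

```text
knob [ 0.49863952 -0.0150189   0.18850348] [np.float64(5.042962761526007e-05), np.float64(5.042962761529415e-05)]
[array([0.62645465, 0.21145834, 0.338     ]), array([ 0.59986825, -0.11932847,  0.338     ])] 0.3318535107448762 yaw -0.08020082136883784
[array([0.62628064, 0.20406758, 0.338     ]), array([ 0.59909558, -0.11991347,  0.338     ])] 0.3251195887647162 yaw -0.08371331734431847
origin [6.47807350e-01 4.12063358e-02 1.11022302e-16] yaw -0.08193906793598117
knob local [-0.14406546 -0.06824559  0.18850348]
gate 0.3328298969086366 0.26150716550012687 0.2580620080523284
```

View pics/top0o.png

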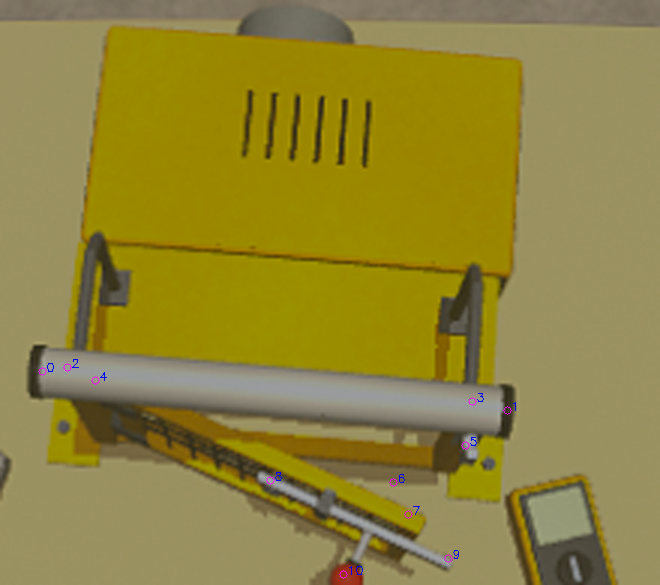

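View pics/scene0o.png

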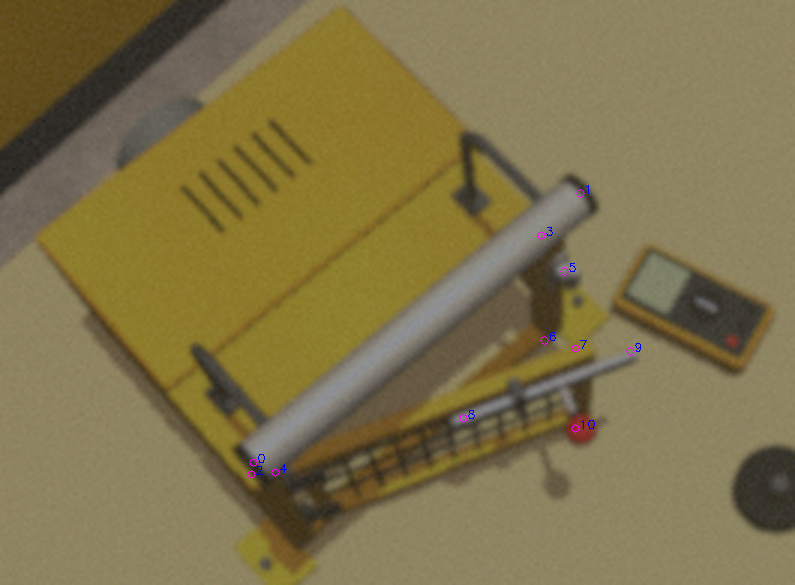

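Run:
```python
from plant import vision,r,get_state
from h import *
print([x for x in dir(r) if not x.startswith('_')],r.nose_length)
s=get_state();W=vision.camera_model("wrist")["world_to_cam"]
c=-W[:3,:3].T@W[:3,3];q=R.from_quat(s['eef_rot'])
print("cam in tool",q.inv().apply(c-s['tool_pos']));print("tool axes (cols)\n",q.as_matrix().round(3))
```

```text
['Unreachable', 'finish_job', 'nose_length'] 0.019
cam in tool [ 3.69638871e-05 -7.49970829e-02 -1.27600773e-01]
tool axes (cols)
 [[ 0.369 -0.929 -0.001]
 [-0.929 -0.369  0.001]
 [-0.001  0.    -1.   ]]
```

Run:
```python
from plant import vision
from h import *
t=vision.camera_model("top");s=vision.camera_model("scene")
T=lambda a:(a[0]/3+160,a[1]/3+15); S=lambda a:(a[0]/3+80,a[1]/3+60)
P={}
for n,a,b in(("tip",(450,565),(636,355)),("barL",(260,475),(452,421)),("sheetFR",(512,282),(0,0)),("keeper",(471,445),(567,272))):
    if b==(0,0):continue
    P[n],e=tri([ray(t,T(a)),ray(s,S(b))]);print(n,P[n].round(4),e[0].round(4))
d=(P["tip"]-P["barL"]);print(np.linalg.norm(d),"world dir angle from -y:",np.arctan2(-d[0],-d[1]))
M=R.from_euler('z',-.082).as_matrix();o=np.array([.6478,.0412,0])
for k,v in P.items():print(k,(M.T@(v-o)).round(4))
# cover seam & rear/side edges of the top cover for yaw
for p,q in(((84,240),(510,275)),((108,28),(521,60))):
    A=onz(t,T(p),.24);B=onz(t,T(q),.24);print("yaw",np.arctan2(-(A-B)[0],(A-B)[1]))
```

```text
tip [ 0.5089 -0.0985  0.185 ] 0.0005
barL [0.5817 0.0552 0.1896] 0.0005
keeper [ 0.6098 -0.1188  0.1753] 0.0007
0.1701909061521758 world dir angle from -y: 0.44214895244650343
tip [-0.1269 -0.1506  0.185 ]
barL [-0.067   0.0086  0.1896]
keeper [-0.0248 -0.1626  0.1753]
yaw -0.08007770466620913
yaw -0.07725074176996466
```

```bash
cat >> h.py <<'E'
YAW=-.080; O=np.array([.6478,.0355,0.]); TH=np.radians(37)
def knob(a,b):
    # machine frame, then world
    p=np.array([-.064,-.015-.085*np.cos(b)-.15,.188+.085*np.sin(b)])
    p=R.from_euler('z',-a).apply(p)+[0,.15,0]
    return R.from_euler('z',YAW).apply(p)+O
def handR(a,b,th=TH):
    base=np.array([[0,np.cos(th),np.sin(th)],[1,0,0],[0,np.sin(th),-np.cos(th)]])
    return R.from_euler('z',YAW-a)*R.from_euler('x',-b)*R.from_matrix(base)
def to(s,p,Rt):
    R0=R.from_quat(s['eef_rot']);d=R0.inv().apply(p-s['tool_pos']);w=(R0.inv()*Rt).as_rotvec()
    n=max(np.linalg.norm(d)/.0625,np.degrees(np.linalg.norm(w))/10.7)
    return (d/.3).round(4),(w/np.pi).round(4),round(n,1)
def show(s):print(round(s['clock'],2),s['tool_pos'].round(4),'F',s['contact_force'].round(1),'op',round(s['opening'],3),'q',s['q'].round(2))
E
python3 - <<'E'
from plant import get_state
from h import *
s=get_state();show(s)
print(knob(.348,-.03))
Rt=handR(.348,0);p=knob(.348,-.03)+Rt.apply([0,0,-.13])
print(p,Rt.as_matrix().round(2))
print(to(s,p,Rt))
m=np.array([.46,-.2,.32]);print(to(s,m,R.from_euler('z',1.2)*R.from_quat(s['eef_rot'])))
E
```

```text
0.15 [ 0.2303 -0.5805  0.2571] F [-0.5 -0.2  0.4] op 1.001 q [ 1.23  0.69 -0.19  1.57  0.16  0.9  -0.22]
[ 0.49781302 -0.01583103  0.18545038]
[0.42663413 0.01664096 0.289273  ] [[ 0.42  0.73  0.55]
 [ 0.91 -0.33 -0.25]
 [ 0.    0.6  -0.8 ]]
(array([-1.609 , -1.3425, -0.1051]), array([-0.102 ,  0.2384, -0.7118]), np.float64(12.7))
(array([-0.8969, -1.1795, -0.2085]), array([-0.0005,  0.    , -0.382 ]), np.float64(7.2))
```

>>> play_rows(deltas=[[[-1,-0.72,-0.94,-0.2,0,0,-0.3],[-1,-0.72,-0.94,-0.2,0,0,-0.3],[-1,-0.72,-0.94,-0.2,0,0,-0.3],[-1,-0.72,-0.94,-0.2,0,0,-0.3],[-1,-0.72,-0.94,-0.2,0,0,-0.3]]])

```text
clock: 0.78
tool_pos: [0.3892, -0.3146, 0.3098]
eef_rot: [0.992, -0.124, -0.0, -0.0]
contact_force: [0.9, 0.1, 0.8]
opening: 0.998
```

```bash
cat > g.py <<'E'
import sys
from plant import get_state
from h import *
a,b,d,dg=map(float,sys.argv[1:5]) # gate, lift, stand-off, gate for hand heading
s=get_state();show(s)
Rt=handR(dg,b);p=knob(a,b)+Rt.apply([0,0,-d]);print(p.round(4));print(to(s,p,Rt))
E
python3 g.py .348 -.03 .13 .348
```

```text
0.78 [ 0.3892 -0.3146  0.3098] F [0.9 0.1 0.8] op 0.998 q [ 0.91  0.49 -0.49  1.85  0.29  0.87  0.03]
[0.4253 0.0138 0.2892]
(array([-0.1537, -1.0904,  0.0696]), array([-0.1646,  0.1503, -0.4236]), np.float64(8.1))
```

>>> play_rows(deltas=[[[-1,-0.11,-0.8,0.03,-0.1,0.09,-0.26],[-1,-0.11,-0.8,0.03,-0.1,0.09,-0.26],[-1,-0.11,-0.8,0.03,-0.1,0.09,-0.26],[-1,-0.11,-0.8,0.03,-0.1,0.09,-0.26],[-1,-0.11,-0.8,0.03,-0.1,0.09,-0.26]]])

```text
clock: 1.4
tool_pos: [0.418, -0.0679, 0.3014]
eef_rot: [0.936, 0.287, 0.119, 0.166]
contact_force: [-0.1, -1.0, -0.3]
opening: 0.999
```

```bash
python3 g.py .348 -.03 .13 .348
```

```text
1.4 [ 0.418  -0.0679  0.3014] F [-0.1 -1.  -0.3] op 0.999 q [ 0.13  0.3  -0.39  2.36  1.11  0.48 -0.64]
[0.4253 0.0138 0.2892]
(array([ 0.1716, -0.2156, -0.0209]), array([-0.0657,  0.0556, -0.1592]), np.float64(3.0))
```

>>> play_rows(deltas=[[[-1,0.1716,-0.2156,-0.0209,-0.0657,0.0556,-0.1592],[-1,0.1716,-0.2156,-0.0209,-0.0657,0.0556,-0.1592],[-1,0.1716,-0.2156,-0.0209,-0.0657,0.0556,-0.1592],[-1,0.1716,-0.2156,-0.0209,-0.0657,0.0556,-0.1592]]])

```text
clock: 1.9
tool_pos: [0.4275, 0.0168, 0.2896]
eef_rot: [0.8, 0.509, 0.183, 0.259]
contact_force: [-0.1, -0.7, -0.4]
opening: 0.999
```

```bash
python3 g.py .348 -.03 .13 .348
python3 - <<'E'
from plant import vision,get_state
import cv2
from h import *
s=get_state();m=vision.camera_model("wrist");im=vision.snapshot("wrist");cv2.imwrite("pics/w1.png",im[:,:,::-1])
print(red(im)); print(proj(m,[knob(.348,-.03)]))
E
```

```text
1.9 [0.4275 0.0168 0.2896] F [-0.1 -0.7 -0.4] op 0.999 q [ 0.06  0.43 -0.81  2.56  1.7   0.86 -1.1 ]
[0.4253 0.0138 0.2892]
(array([-0.0122, -0.0025, -0.0007]), array([-0.0005, -0.    ,  0.0004]), np.float64(0.1))
[([92, 132, 8, 6, 42], array([ 95.33, 134.48])), ([232, 172, 33, 34, 870], array([247.83, 188.86]))]
[[245.39290998 187.37583254]]
```

View pics/w1.png

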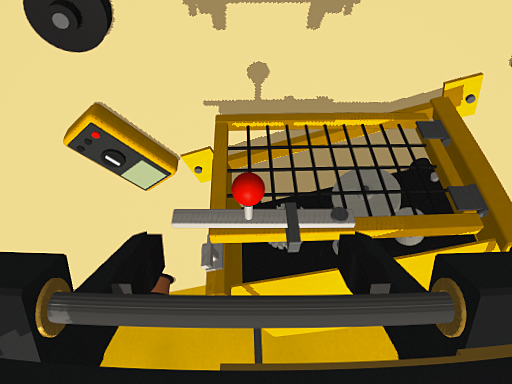

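The wrist view shows the knob at (248,189), within 2-3 px of my model. The bar is level and both fingers are clear. I'll go in along the tool axis.

```bash
python3 g.py .348 -.03 .0 .348
```

```text
1.95 [0.4264 0.0173 0.2891] F [ 1.3 -1.9 -0.1] op 0.999 q [ 0.07  0.43 -0.84  2.56  1.7   0.87 -1.1 ]
[ 0.4978 -0.0158  0.1855]
(array([-0.0135,  0.0042,  0.4337]), array([-0.0018, -0.0009,  0.0002]), np.float64(2.1))
```

>>> play_rows(deltas=[[[-1,-0.01,0.003,0.15,0,0,0],[-1,-0.013,0.004,0.28,-0.002,0,0],[-1,-0.013,0.004,0.38,-0.002,0,0],[-1,-0.013,0.004,0.434,-0.002,0,0],[-1,-0.013,0.004,0.434,-0.002,0,0]]])

```text
clock: 2.58
tool_pos: [0.4975, -0.0166, 0.1839]
eef_rot: [0.8, 0.509, 0.183, 0.259]
contact_force: [-0.8, 0.5, 0.6]
opening: 1.0
```

```bash
python3 g.py .348 -.03 .0 .348
python3 - <<'E'
from plant import vision,get_state
import cv2
from h import *
im=vision.snapshot("wrist");cv2.imwrite("pics/w2.png",im[:,:,::-1]);print(red(im))
m=vision.camera_model("wrist");print(proj(m,[knob(.348,-.03)]))
E
```

```text
2.58 [ 0.4975 -0.0166  0.1839] F [-0.8  0.5  0.6] op 1.0 q [ 0.25  0.86 -0.96  2.52  1.97  1.21 -1.16]
[ 0.4978 -0.0158  0.1855]
(array([ 0.0029,  0.0028, -0.0042]), array([-0.0005,  0.0001,  0.    ]), np.float64(0.0))
[([32, 149, 12, 9, 84], array([ 37.42, 153.13])), ([226, 242, 62, 54, 2796], array([256.58, 271.  ]))]
[[250.2924702  269.76500924]]
```

View pics/w2.png

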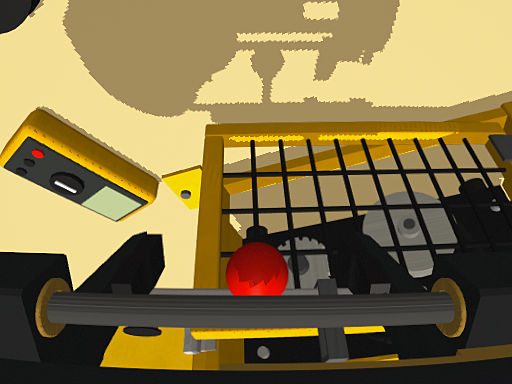

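The knob is centred at (257,272), about 3 mm to tool +x, and its depth is right. I'll centre on it and close gently.

>>> play_rows(deltas=[[[-1,0.01,0.003,-0.002,0,0,0],[1,0.01,0.003,-0.002,0,0,0],[1,0.01,0.003,-0.002,0,0,0],[1,0.01,0.003,-0.002,0,0,0],[1,0.01,0.003,-0.002,0,0,0]]], force=20)

```text
clock: 3.25
tool_pos: [0.499, -0.0136, 0.186]
eef_rot: [0.8, 0.509, 0.184, 0.259]
contact_force: [-0.6, -0.7, 0.1]
opening: 0.572
```

>>> play_rows(deltas=[[[1,0,0,0,0,0,0],[1,0,0,0,0,0,0]]])

```text
clock: 3.5
tool_pos: [0.499, -0.0136, 0.1859]
eef_rot: [0.8, 0.509, 0.184, 0.259]
contact_force: [0.6, 1.0, -0.3]
opening: 0.341
```

```bash
python3 g.py .348 -.03 .0 .348
python3 - <<'E'
from plant import vision,get_state
import cv2
from h import *
im=vision.snapshot("wrist");cv2.imwrite("pics/w3.png",im[:,:,::-1]);print(red(im))
E
```

```text
3.5 [ 0.499  -0.0136  0.1859] F [ 0.6  1.  -0.3] op 0.341 q [ 0.24  0.85 -0.97  2.51  1.96  1.21 -1.15]
[ 0.4978 -0.0158  0.1855]
(array([-0.0083, -0.0012,  0.0008]), array([-0.0002, -0.0003,  0.0002]), np.float64(0.0))
[([29, 147, 12, 9, 81], array([ 34.37, 151.09])), ([218, 238, 62, 58, 2950], array([248.75, 268.32]))]
```

View pics/w3.png

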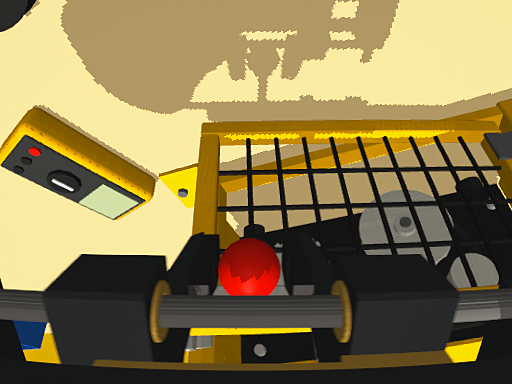

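The fingers are on both sides of the knob, almost touching. I'll finish closing and lift.

>>> play_rows(deltas=[[[1,0,0,0,0,0,0],[1,0,0,0,0,0,0]]])

```text
clock: 3.8
tool_pos: [0.4987, -0.0142, 0.1859]
eef_rot: [0.8, 0.509, 0.183, 0.259]
contact_force: [0.2, 0.5, 0.4]
opening: 0.298
```

```bash
sed -i 's/O=np.array(.*); TH/O=np.array([.6490,.0377,0.]); TH/' h.py; python3 g.py .348 -.03 .0 .348;python3 g.py .348 .1 .0 .348; python3 g.py .348 .22 0 .348; python3 g.py .2 .22 0 .2; python3 g.py 0 .22 0 0
```

```text
3.8 [ 0.4987 -0.0142  0.1859] F [0.2 0.5 0.4] op 0.298 q [ 0.24  0.85 -0.97  2.51  1.96  1.21 -1.15]
[ 0.499  -0.0136  0.1855]
(array([ 0.0021, -0.0008,  0.0013]), array([-0.0002,  0.0001,  0.0002]), np.float64(0.0))
3.8 [ 0.4987 -0.0142  0.1859] F [0.2 0.5 0.4] op 0.298 q [ 0.24  0.85 -0.97  2.51  1.96  1.21 -1.15]
[ 0.4992 -0.0133  0.1965]
(array([ 0.0045,  0.0213, -0.0281]), array([-0.0002, -0.0329, -0.0247]), np.float64(0.7))
3.8 [ 0.4987 -0.0142  0.1859] F [0.2 0.5 0.4] op 0.298 q [ 0.24  0.85 -0.97  2.51  1.96  1.21 -1.15]
[ 0.4998 -0.0118  0.2065]
(array([ 0.0109,  0.0414, -0.0548]), array([-0.0002, -0.0635, -0.0476]), np.float64(1.3))
3.8 [ 0.4987 -0.0142  0.1859] F [0.2 0.5 0.4] op 0.298 q [ 0.24  0.85 -0.97  2.51  1.96  1.21 -1.15]
[ 0.531  -0.0334  0.2065]
(array([-0.0116,  0.141 ,  0.0194]), array([-0.0047, -0.0351, -0.0851]), np.float64(1.6))
3.8 [ 0.4987 -0.0142  0.1859] F [0.2 0.5 0.4] op 0.298 q [ 0.24  0.85 -0.97  2.51  1.96  1.21 -1.15]
[ 0.5774 -0.0548  0.2065]
(array([-0.0124,  0.2772,  0.1219]), array([-0.0108,  0.0037, -0.1355]), np.float64(2.3))
```

>>> play_rows(deltas=[[[1,0.001,0.01,-0.014,0,-0.016,-0.012],[1,0.003,0.021,-0.028,0,-0.033,-0.025],[1,0.006,0.031,-0.042,0,-0.048,-0.036],[1,0.009,0.041,-0.055,0,-0.063,-0.048],[1,0.009,0.041,-0.055,0,-0.063,-0.048]]])

```text
clock: 4.42
tool_pos: [0.4993, -0.0122, 0.2065]
eef_rot: [0.774, 0.54, 0.083, 0.321]
contact_force: [-0.6, -1.1, -0.4]
opening: 0.296
```

```bash
python3 g.py .348 .22 0 .348;python3 - <<'E'
from plant import vision,get_state
import cv2
from h import *
im=vision.snapshot("wrist");cv2.imwrite("pics/w4.png",im[:,:,::-1]);print(red(im))
im=vision.snapshot("scene");cv2.imwrite("pics/s4.png",cv2.resize(im[130:290,120:340],None,fx=3.5,fy=3.5)[:,:,::-1])
E
```

```text
4.42 [ 0.4993 -0.0122  0.2065] F [-0.6 -1.1 -0.4] op 0.296 q [ 0.09  0.78 -0.87  2.39  1.67  1.21 -0.88]
[ 0.4998 -0.0118  0.2065]
(array([0.0019, 0.0011, 0.0002]), array([-0.0001, -0.0004,  0.0003]), np.float64(0.0))
[([95, 100, 10, 9, 65], array([ 99.63, 104.34])), ([0, 210, 39, 56, 1387], array([ 14.17, 240.76])), ([220, 238, 62, 58, 2959], array([250.37, 268.29]))]
```

View pics/w4.png

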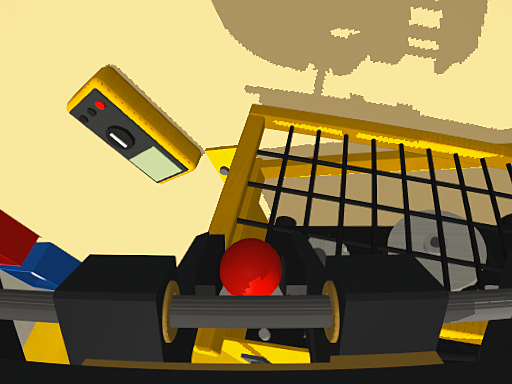

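View pics/s4.png

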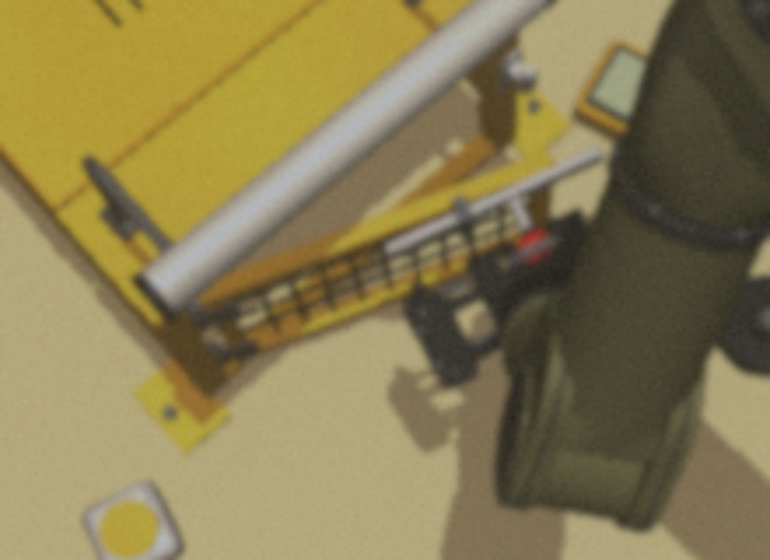

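The knob stays between the pads at the same pixel, (250,268), and the scene view shows the bar tilted up. Next is the swing, in slow steps.

```bash
for a in .31 .27 .23 .19 .15; do python3 g.py $a .22 0 $a | tail -1; done
```

```text
(array([-0.0054,  0.0259,  0.0197]), array([-0.0029,  0.0063, -0.0091]), np.float64(0.2))
(array([-0.0119,  0.0518,  0.041 ]), array([-0.0056,  0.0138, -0.019 ]), np.float64(0.4))
(array([-0.0171,  0.078 ,  0.0622]), array([-0.0084,  0.0213, -0.029 ]), np.float64(0.6))
(array([-0.021 ,  0.1046,  0.0832]), array([-0.0112,  0.0288, -0.0389]), np.float64(0.8))
(array([-0.0236,  0.1315,  0.1041]), array([-0.0139,  0.0362, -0.0488]), np.float64(1.0))
```

>>> play_rows(deltas=[[[1,-0.007,0.025,0.02,-0.003,0.006,-0.009],[1,-0.014,0.051,0.041,-0.006,0.014,-0.019],[1,-0.019,0.077,0.062,-0.008,0.021,-0.029],[1,-0.023,0.104,0.083,-0.011,0.029,-0.039],[1,-0.025,0.13,0.104,-0.014,0.036,-0.049]]])

```text
clock: 5.15
tool_pos: [0.5416, -0.0402, 0.2061]
eef_rot: [0.717, 0.614, 0.115, 0.311]
contact_force: [-0.2, 0.3, -1.4]
opening: 0.298
```

```bash
for a in .15 .13 .11 .09 .07 .05 .03; do python3 g.py $a .22 0 $a | tail -1; done
python3 - <<'E'
from plant import vision,get_state
import cv2
from h import *
show(get_state())
im=vision.snapshot("wrist");cv2.imwrite("pics/w5.png",im[:,:,::-1]);print(red(im))
im=vision.snapshot("scene");cv2.imwrite("pics/s5.png",cv2.resize(im[130:290,120:340],None,fx=3.5,fy=3.5)[:,:,::-1])
E
```

```text
(array([ 0.0018,  0.0022, -0.0008]), array([-0.    , -0.0004,  0.0004]), np.float64(0.0))
(array([-0.0022,  0.0149,  0.0099]), array([-0.0014,  0.0033, -0.0046]), np.float64(0.1))
(array([-0.0059,  0.0277,  0.0206]), array([-0.0028,  0.0071, -0.0096]), np.float64(0.2))
(array([-0.0093,  0.0406,  0.0313]), array([-0.0042,  0.0108, -0.0145]), np.float64(0.3))
(array([-0.0123,  0.0536,  0.0419]), array([-0.0056,  0.0146, -0.0195]), np.float64(0.4))
(array([-0.0151,  0.0667,  0.0525]), array([-0.007 ,  0.0183, -0.0245]), np.float64(0.5))
(array([-0.0175,  0.0799,  0.0631]), array([-0.0084,  0.022 , -0.0294]), np.float64(0.6))
5.15 [ 0.5416 -0.0402  0.2061] F [-0.2  0.3 -1.4] op 0.298 q [ 0.26  0.79 -0.86  2.37  1.9   1.11 -0.67]
[([67, 18, 12, 14, 120], array([72.08, 24.34])), ([220, 238, 62, 58, 2969], array([250.41, 268.25]))]
```

View pics/s5.png

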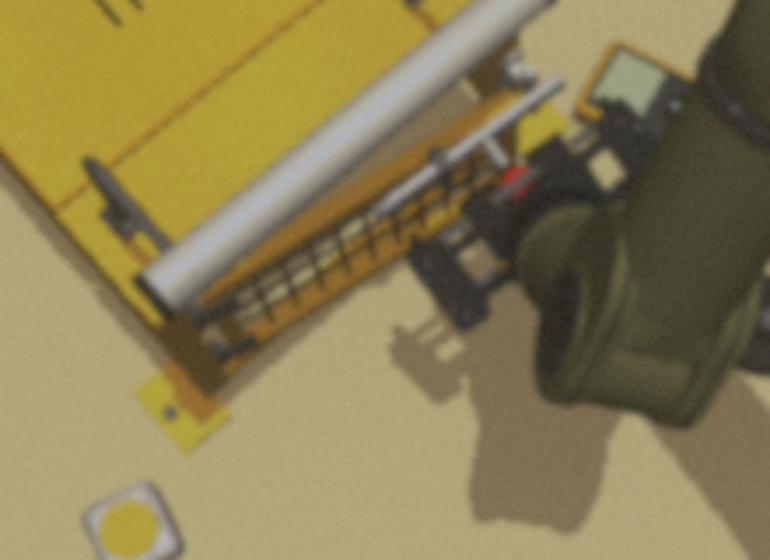

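View pics/w5.png

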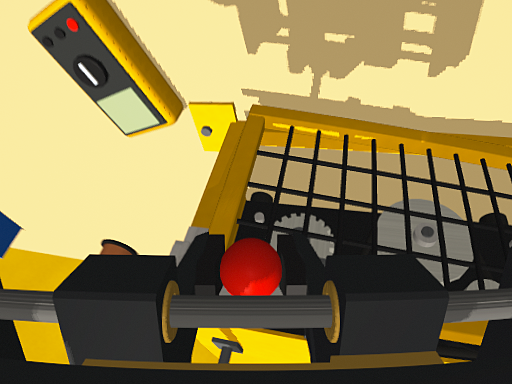

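The gate follows, the knob is unmoved in the grip, and the forces are small. I'll continue slowly to about 0.05.

>>> play_rows(deltas=[[[1,-0.002,0.014,0.01,-0.001,0.003,-0.005],[1,-0.006,0.027,0.021,-0.003,0.007,-0.01],[1,-0.009,0.04,0.031,-0.004,0.011,-0.0145],[1,-0.0123,0.053,0.042,-0.0056,0.0146,-0.0195],[1,-0.015,0.066,0.0525,-0.007,0.018,-0.0245]]])

```text
clock: 5.88
tool_pos: [0.5658, -0.0512, 0.2066]
eef_rot: [0.686, 0.647, 0.13, 0.306]
contact_force: [-1.4, -2.3, -0.6]
opening: 0.293
```

```bash
for a in .05 .04 .03 .02 .01 0 -.01 -.02; do python3 g.py $a .22 0 $a | tail -1; done
python3 - <<'E'
from plant import vision,get_state
import cv2
from h import *
show(get_state())
im=vision.snapshot("wrist");cv2.imwrite("pics/w6.png",im[:,:,::-1]);print(red(im))
im=vision.snapshot("scene");cv2.imwrite("pics/s6.png",cv2.resize(im[130:290,120:340],None,fx=3.5,fy=3.5)[:,:,::-1])
E
```

```text
(array([ 0.0025, -0.0011, -0.0015]), array([ 0.0002,  0.0006, -0.0004]), np.float64(0.0))
(array([0.0004, 0.0052, 0.0038]), array([-0.0005,  0.0025, -0.0029]), np.float64(0.1))
(array([-0.0015,  0.0115,  0.0092]), array([-0.0012,  0.0044, -0.0054]), np.float64(0.1))
(array([-0.0034,  0.0179,  0.0145]), array([-0.0019,  0.0063, -0.0079]), np.float64(0.2))
(array([-0.0051,  0.0243,  0.0199]), array([-0.0026,  0.0081, -0.0104]), np.float64(0.2))
(array([-0.0068,  0.0308,  0.0252]), array([-0.0033,  0.01  , -0.0128]), np.float64(0.3))
(array([-0.0085,  0.0372,  0.0306]), array([-0.004 ,  0.0119, -0.0153]), np.float64(0.3))
(array([-0.01  ,  0.0437,  0.0359]), array([-0.0047,  0.0137, -0.0178]), np.float64(0.4))
5.88 [ 0.5658 -0.0512  0.2066] F [-1.4 -2.3 -0.6] op 0.293 q [ 0.33  0.79 -0.85  2.34  1.99  1.03 -0.55]
[([220, 238, 62, 58, 2971], array([250.34, 268.15]))]
```

View pics/s6.png

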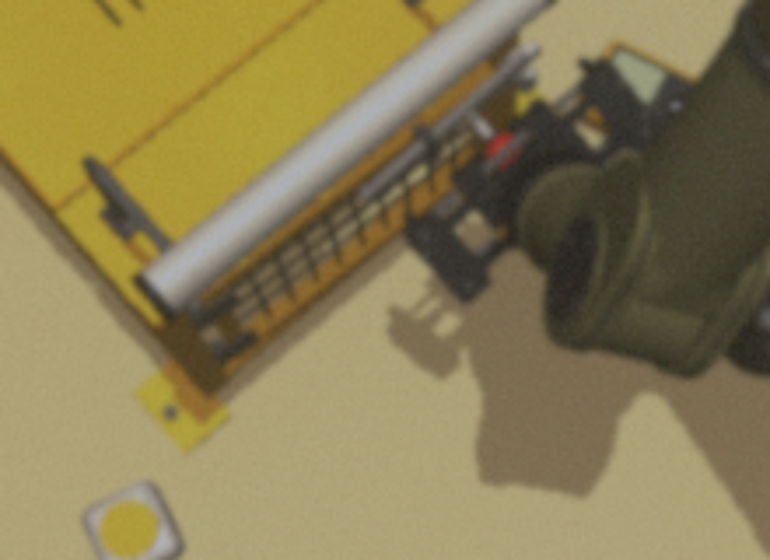

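Nearly shut, with the bar above the tooth. I'll make the last part slower and watch the force.

>>> play_rows(deltas=[[[1,0,0.005,0.004,0,0.002,-0.003],[1,-0.0015,0.0115,0.009,-0.001,0.004,-0.005],[1,-0.003,0.018,0.0145,-0.002,0.006,-0.008],[1,-0.005,0.024,0.02,-0.0026,0.008,-0.01],[1,-0.006,0.029,0.024,-0.003,0.01,-0.0125]]])

```text
clock: 6.6
tool_pos: [0.5766, -0.0551, 0.2063]
eef_rot: [0.67, 0.664, 0.137, 0.302]
contact_force: [-5.8, -4.5, 0.4]
opening: 0.293
```

```bash
for a in 0 -.01 -.02 -.03; do python3 g.py $a .22 0 $a | tail -1; done
python3 - <<'E'
from plant import vision,get_state
import cv2
from h import *
show(get_state())
im=vision.snapshot("top");cv2.imwrite("pics/t7.png",cv2.resize(im[100:240,170:370],None,fx=4,fy=4)[:,:,::-1])
E
```

```text
(array([0.001 , 0.0028, 0.0006]), array([-0.0006,  0.0003, -0.0007]), np.float64(0.0))
(array([-0.001 ,  0.0092,  0.0059]), array([-0.0013,  0.0021, -0.0032]), np.float64(0.1))
(array([-0.0029,  0.0155,  0.0112]), array([-0.002 ,  0.004 , -0.0057]), np.float64(0.1))
(array([-0.0048,  0.0219,  0.0166]), array([-0.0026,  0.0059, -0.0082]), np.float64(0.2))
6.6 [ 0.5766 -0.0551  0.2063] F [-5.8 -4.5  0.4] op 0.293 q [ 0.37  0.79 -0.85  2.32  2.03  0.98 -0.49]
```

View pics/t7.png

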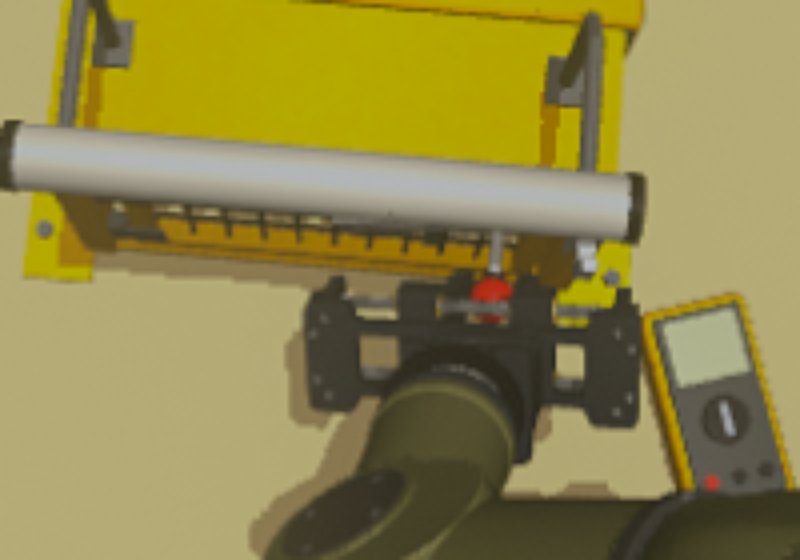

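Force is starting to rise (-5.8 N), so contact with the stop is likely. I'll press on a little.

>>> play_rows(deltas=[[[1,0.001,0.003,0.002,0,0.001,-0.001],[1,0.001,0.006,0.004,-0.001,0.0015,-0.002],[1,0.001,0.009,0.006,-0.001,0.002,-0.003]]])

```text
clock: 7.02
tool_pos: [0.5767, -0.0555, 0.2048]
eef_rot: [0.666, 0.669, 0.137, 0.299]
contact_force: [-12.9, -3.8, 3.1]
opening: 0.296
```

```bash
python3 g.py 0 .22 0 0;  python3 - <<'E'
from plant import vision,get_state
import cv2
from h import *
im=vision.snapshot("scene");cv2.imwrite("pics/s8.png",cv2.resize(im[110:250,180:320],None,fx=4.2,fy=4.2,interpolation=2)[:,:,::-1])
im=vision.snapshot("wrist");cv2.imwrite("pics/w8.png",im[:,:,::-1]);print(red(im))
E
```

```text
7.03 [ 0.5767 -0.0555  0.2048] F [-12.9  -3.8   3.1] op 0.296 q [ 0.37  0.79 -0.85  2.31  2.03  0.97 -0.48]
[ 0.5774 -0.0548  0.2065]
(array([ 0.001 ,  0.0054, -0.0039]), array([-0.0016, -0.0021,  0.0028]), np.float64(0.1))
[([220, 238, 62, 58, 2988], array([250.28, 268.03]))]
```

View pics/s8.png

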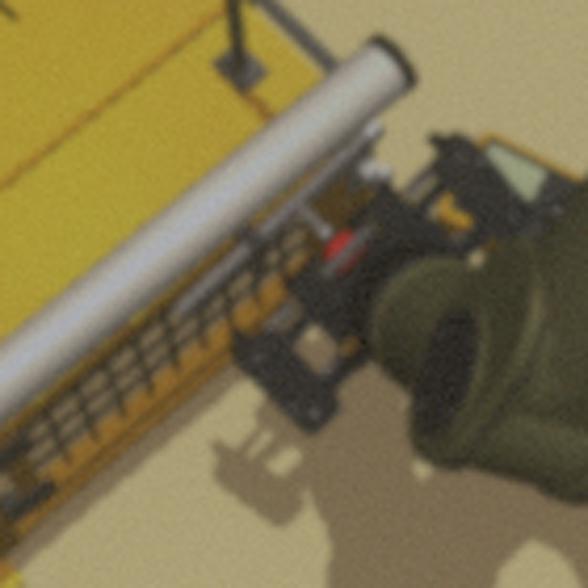

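View pics/w8.png

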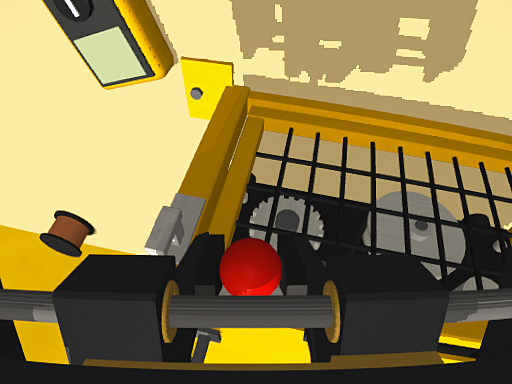

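x stayed within 0.1 mm while the force rose to 13 N, so the gate is on its stop. I'll lower the bar while holding a light inward press.

```bash
for b in .17 .12 .07 .03 .0 ; do python3 g.py -.003 $b 0 -.003|tail -1; done
```

```text
(array([ 0.0007, -0.0011,  0.0091]), array([-0.0019,  0.0111,  0.0116]), np.float64(0.3))
(array([ 0.0017, -0.0095,  0.0205]), array([-0.002 ,  0.0239,  0.0211]), np.float64(0.5))
(array([ 0.0035, -0.0179,  0.0317]), array([-0.002 ,  0.0366,  0.0306]), np.float64(0.8))
(array([ 0.0054, -0.0245,  0.0407]), array([-0.0021,  0.0468,  0.0383]), np.float64(1.0))
(array([ 0.0072, -0.0295,  0.0474]), array([-0.0021,  0.0545,  0.044 ]), np.float64(1.2))
```

>>> play_rows(deltas=[[[1,0.0007,-0.001,0.009,-0.002,0.011,0.0116],[1,0.0017,-0.0095,0.0205,-0.002,0.024,0.021],[1,0.0035,-0.018,0.032,-0.002,0.0366,0.0306],[1,0.0054,-0.0245,0.041,-0.002,0.047,0.038],[1,0.0065,-0.028,0.0455,-0.002,0.053,0.043]]])

```text
clock: 7.75
tool_pos: [0.5765, -0.0571, 0.1883]
eef_rot: [0.695, 0.645, 0.213, 0.233]
contact_force: [-12.4, -4.0, 11.9]
opening: 0.298
```

```bash
python3 g.py 0 .0 0 0;  python3 - <<'E'
from plant import vision,get_state
import cv2
from h import *
im=vision.snapshot("scene");cv2.imwrite("pics/s9.png",cv2.resize(im[110:250,180:320],None,fx=4.2,fy=4.2,interpolation=2)[:,:,::-1])
im=vision.snapshot("wrist");cv2.imwrite("pics/w9.png",im[:,:,::-1]);print(red(im))
E
```

```text
7.75 [ 0.5765 -0.0571  0.1883] F [-12.4  -4.   11.9] op 0.298 q [ 0.55  0.86 -0.94  2.33  2.2   0.86 -0.58]
[ 0.5772 -0.0569  0.188 ]
(array([0.0011, 0.0012, 0.0021]), array([-0.0008,  0.0004,  0.0018]), np.float64(0.0))
[([220, 238, 62, 58, 2981], array([250.36, 268.28]))]
```

View pics/s9.png

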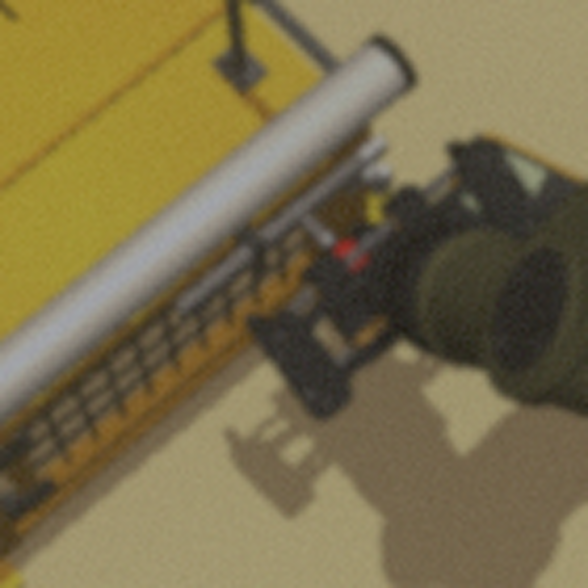

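View pics/w9.png

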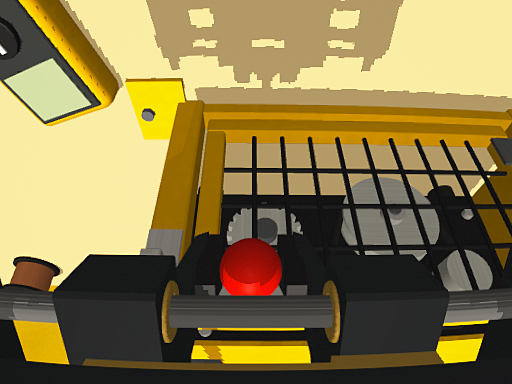

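z is 0.188 with +12 N upward on the tool, so the bar is level on the notch floor. I'll relax the press and open partway, to keep the finger off the keeper.

>>> play_rows(deltas=[[[1,0,0,0,0,0,0],[0.2,0,0,0,0,0,0],[-0.1,0,0,0,0,0,0],[-0.1,0,0,0,0,0,0],[-0.1,0,0,0,0,0,0]]])

```text
clock: 8.48
tool_pos: [0.5768, -0.0566, 0.1886]
eef_rot: [0.695, 0.646, 0.214, 0.233]
contact_force: [0.4, 0.2, 0.4]
opening: 0.551
```

```bash
python3 g.py 0 .0 0 0;  python3 - <<'E'
from plant import vision,get_state
import cv2
from h import *
im=vision.snapshot("wrist");cv2.imwrite("pics/w10.png",im[:,:,::-1]);print(red(im))
E
```

```text
8.47 [ 0.5768 -0.0566  0.1886] F [0.4 0.2 0.4] op 0.551 q [ 0.55  0.85 -0.94  2.33  2.2   0.86 -0.58]
[ 0.5772 -0.0569  0.188 ]
(array([-0.0006,  0.0001,  0.0024]), array([-0.0006,  0.0001,  0.002 ]), np.float64(0.0))
[([218, 238, 63, 58, 3001], array([248.93, 267.93]))]
```

View pics/w10.png

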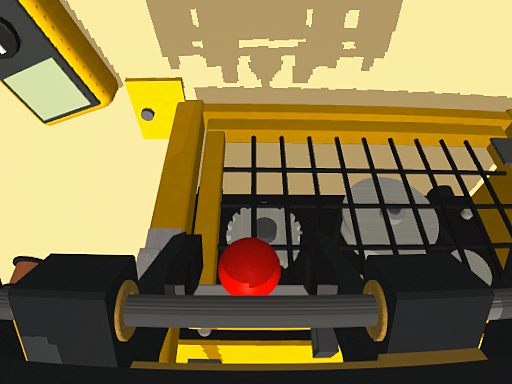

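The fingers are clear on both sides and the knob is free with no force on it. I'll back out along the tool axis.

>>> play_rows(deltas=[[[-0.1,0,0,-0.04,0,0,0],[-0.1,0,0,-0.12,0,0,0],[-0.1,0,0,-0.24,0,0,0],[-0.1,0,0,-0.38,0,0,0],[-0.1,0,0,-0.45,0,0,0]]])

```text
clock: 9.15
tool_pos: [0.4944, -0.0497, 0.2983]
eef_rot: [0.694, 0.646, 0.214, 0.234]
contact_force: [-0.5, -0.1, 0.1]
opening: 0.552
```

```bash
python3 g.py 0 .0 0.13 0;  python3 - <<'E'
from plant import vision,get_state
import cv2
from h import *
m=vision.camera_model("wrist");im=vision.snapshot("wrist");cv2.imwrite("pics/w11.png",im[:,:,::-1]);print(red(im),proj(m,[knob(0,0)]))
ms=vision.camera_model("scene");im=vision.snapshot("scene");print(red(im),proj(ms,[knob(0,0)]));cv2.imwrite("pics/s11.png",cv2.resize(im[100:270,120:350],None,fx=3.4,fy=3.4,interpolation=2)[:,:,::-1])
E
```

```text
9.15 [ 0.4944 -0.0497  0.2983] F [-0.5 -0.1  0.1] op 0.552 q [ 0.65  0.5  -1.02  2.43  1.99  0.63 -0.53]
[ 0.4992 -0.0506  0.2918]
(array([-0.0017,  0.    ,  0.027 ]), array([-0.0002,  0.0003,  0.0027]), np.float64(0.1))
[([72, 9, 11, 11, 92], array([77.03, 14.05])), ([233, 170, 33, 33, 841], array([249.42, 186.2 ]))] [[249.66034289 185.404448  ]]
[([403, 0, 12, 8, 45], array([408.47,   3.13])), ([258, 168, 9, 8, 53], array([262.28, 171.57])), ([9, 259, 13, 8, 74], array([ 15.01, 262.35]))] [[261.91028889 172.11360833]]
```

View pics/w11.png

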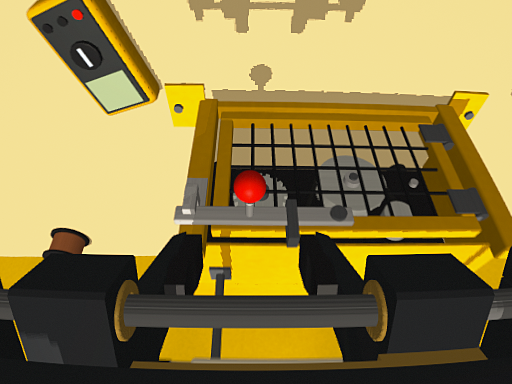

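View pics/s11.png

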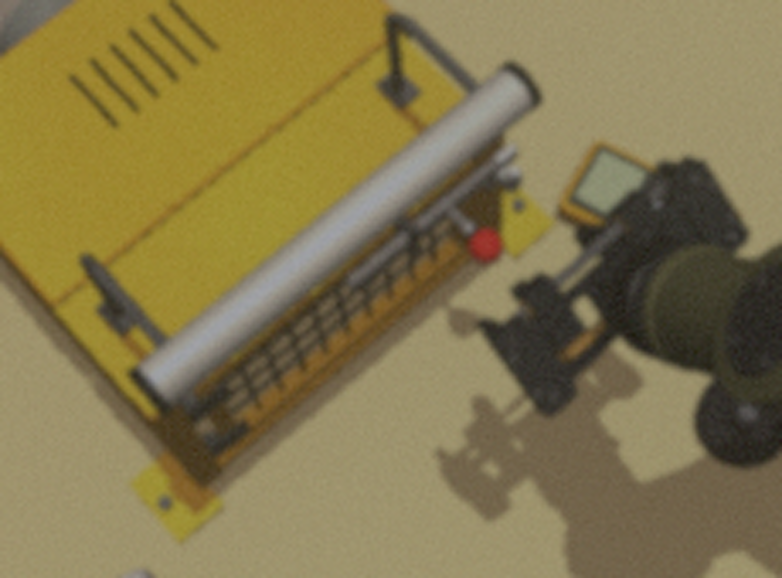

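Run:
```python
from plant import vision,get_state,r
from h import *
im=vision.snapshot("top");m=vision.camera_model("top")
old=cv2.imread("pics/top0.png")
a=np.hstack([old[110:290,120:385],im[110:290,120:385,::-1]]);cv2.imwrite("pics/cmp.png",cv2.resize(a,None,fx=1.5,fy=1.5))
print(red(im),proj(m,[knob(0,0)]));show(get_state())
```

```text
[([70, 60, 11, 9, 51], array([74.71, 64.06])), ([289, 172, 9, 9, 69], array([293., 176.]))] [[292.73756396 175.38538368]]
9.3 [ 0.4957 -0.0504  0.2977] F [-0.5 -0.   0.2] op 0.55 q [ 0.65  0.51 -1.02  2.43  1.99  0.64 -0.54]
```

View pics/cmp.png

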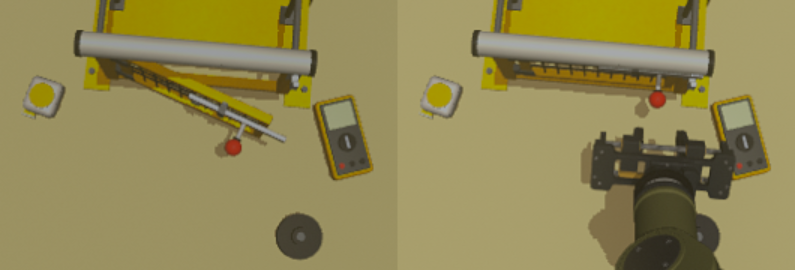

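The gate is shut and the bar is in the keeper. The knob is within 1 px of its shut position in all three views. The meter and tape have not moved, the visible part of the pulley is in place, and the hand is clear.

```bash
python3 -c "
from plant import r
print(r.finish_job())"
```

```text
the job is handed in; nothing more can be done
None
```

The gate is fully shut with the latch bar down in the keeper's notch, and the job is handed in at about 9.3 s of the 38 s allowed. I gripped the red knob with the hand leaned back 37°, raised the bar to about 0.22 rad and swung the gate slowly onto its stop. Then I lowered the bar to level, let go and backed out along the tool axis.

- **Gate on its stop:** the tool stopped moving while the push rose to about 13 N.
- **Bar on the notch floor:** the knob was at 188 mm height with about 12 N upward on the tool. The wrist picture shows the bar's nose lying in the keeper behind the tooth.
- **Position after release:** in the wrist, scene and top views the knob lay within 1 px of where it should be when shut and latched. The force on the tool was about 0.
- **Bystanders:** the meter and tape measure had not moved. The arm partly hid the spare pulley in the last top view. What could be seen of it was in place, and the arm stayed well above it.
- **What disagreed:** my first position for the machine was a few mm off along its width. I corrected it from the gripped knob before swinging the gate. The gripper also read about 26 mm on the 28 mm knob, but the grip did not slip.

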